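Eject the cured mount from the mounting press

TASK

Eject the cured red mount from the mounting press: press both green buttons on its console down together, one fingertip on each, and keep both held until the ram has carried the mount all the way up to the deck, then let both go. Then, with a fingertip or the outside of the fingers, gently push the mount sideways along the guide rails off the ram until it drops flat into the cork-lined recess. Do not grasp or lift the mount, and leave the other things on the bench where they are.

Things in the scene. Friction and masses are not known exactly. Their poses are not given: they have to be found in the camera images.
- press: Fixed mounting press, white housing, steel deck 118 mm up; lower grey console in front. Frame: origin on the bench, x to the back of the press (away from the buttons), y to its left, z up. Housing x -64 to 96, y +-92 mm; console x -154 to -64, top at 60 mm. Closure with cross bar parked on the deck at x 66, y 0: 41 mm over the deck, 90 mm long in y; all else on the deck is under 8 mm high.
- button_left_top (a point): Centre of the top of the left (+y) green button, at (-112, +31) mm in the press frame, 78.5 mm above the bench when up. Round, nearly flat cap, 28 mm in diameter. The buttons stand 62 mm apart centre to centre along the press's y axis, with a 34 mm gap between the caps.
- button_right_top (a point): The same for the right (-y) green button, at (-112, -31) mm in the press frame.
- button_left (a joint): How far the left button is pressed down, m: 0 up, 0.009 at its stop. It takes about 2 N to start, 5 N at the stop, and springs back by itself. Each button draws one of the two pawls that hold the ram; the pawl is out beyond about 0.0045, so press some 0.007.
- button_right (a joint): The same for the right button.
- ram (a joint): Height of the ram above its low position, m: 0 low, 0.033 at its top stop. A damped gas spring raises it in about 4 s while both buttons are held; with either button up a pawl stops it. Once it is at the top it stays there, locked when the buttons come up.
- ram_top (a point): Centre of the flat round top of the ram (31 mm in diameter), at (-18, -36) mm in the press frame; 32 mm below the deck when low, 1 mm above the deck when fully up. z up.
- mount: The red cured mount, a round resin disc 30 mm in diameter, 18 mm high and 25 g, lying flat on the ram, in the bore (33 mm wide) at the start. Origin at the centre of its underside.
- recess (a point): Centre of the cork floor of the landing recess, at (-18, +42) mm in the press frame, 114 mm above the bench, 4 mm below the deck; 46 mm in x, 44 mm in y. Two rails 38 mm apart and 7 mm high run along the press's y from beside the bore to the recess; a stop as high closes its +y end. The recess's middle is 78 mm to the +y side of the ram; pushed over its near edge the mount drops in.
- black_mount: Another mount, black, 30 mm in diameter, 16 mm high, on the bench left of the press; leave it. Origin at the centre of its underside.
- thin_mount: Another black mount, 30 mm in diameter, 13 mm high, on the bench left of the press; leave it.
- eye_loupe: Black loupe, 38 mm in diameter, 37 mm high, on the bench right of the press; leave it.
- tweezers: Steel tweezers, 122 mm long (along their y axis), 9 mm high, lying in front of the press; leave them.
- syringe: White and green paste syringe, 110 mm long (along its y axis), 21 mm high, lying on the bench to the right; leave it.

How it is judged:
By the outcome, as a careful person would: the job done as asked, in the order asked, and still so for the second after the job is handed in, with the robot touching nothing.
It also fails if it takes over 51 s, if anything falls off the work surface, if the arm or the gripper's body presses on something with over 40 N, if the wrist force passes 120 N, or if a joint passes its speed limit or range.

ROBOT

A 7-joint arm with a two-finger parallel gripper is mounted at the origin on a cart in front of the work surface, level with it; the furniture and walls round the work are solid. World frame = base frame: x ahead of the robot, y to its left, z up, the work surface at z = 0. Lengths are in m, angles in rad, forces in N, time in s.
With the tool pointing down it reaches from about 0.425 to 0.95 m from the base axis. Payload 16.7 kg.
Tool frame: the origin (TCP) lies between the finger pads; the fingertips stand 19 mm ahead of it and the grasp point (between the pads) is the TCP; y points along the fingers, z is the direction in which the jaws open and shut, and the axes are right-handed (so a half turn about y gives the same grasp; the last joint's range is limited). The gripper opens to 94 mm and grips with 3 to 60 N. Pads are 16 mm wide; open, the fingers measure 119 mm over their backs; the gripper's body (75 mm by 177 mm) begins 78 mm behind the grasp point.
Start: joints at [-1.486, 0.426, 0.074, 1.606, -0.034, 1.111, -0.067], TCP at [0.156, 0.657, 0.224] pointing down, gripper open.
Joint ranges: [-2.85, 2.85], [-0.5, 2.14], [-1.23, 1.37], [0.21, 2.46], [-1.02, 4.16], [0.16, 2.05], [-2.73, 2.73]. Speed limits (rad/s): [1.89, 1.89, 2.39, 2.39, 3.01, 3.01, 3.01].

INTERFACE

Orientations are given as a unit quaternion [w, x, y, z].
In Python, from rig import manip gives the robot as it stands. The module is installed in compiled form; this text tells all that it offers.
- The arm moves only by the tool drive_tool, never from a script. Its argument "series" is a list that holds one entry, the list of rows, each a list of 7 numbers: the opening, from 0 (shut) to 1 (fully open), then the shift along the world's x, y, z each as a share of 0.3 m, from -1 to 1, then the turn, a rotation vector about the world's x, y, z each as a share of 8 degrees, from -1 to 1. In form: [[[jaw, tx, ty, tz, rx, ry, rz], ...]]. A call has 1 to 8 rows; each row shifts and turns the pose as measured when the row begins; what a row does not reach is not made up. A row lasts 1/10 s, in which the tool goes at most 50 mm and 8.59 degrees, less where a joint would pass 70% of its speed; a pose out of reach is approached as far as the arm can. A call with a number of a shift or a turn outside -1 to 1 is refused whole. A call with a gripper value outside its range is refused whole. The fingers move at their own pace and stop on an object; "newtons" is the grip in N (left out, the last holds). Time passes only in rows, so rows that do not move let the fingers close. It gives the time, the measured TCP pose, the force and the opening at its end, in the units of the state.
- manip.sense(): the state, without advancing time (a new reading comes with each control period).
- manip.read_camera(name): name is "side" or "top"; returns a dict with "color" (400x640x3 uint8, red, green, blue), "range_z" (400x640 float32, m along the optical axis (not along the pixel's ray), 0 where there is no reading), "K" (3x3 intrinsics, pixels), "pose" (4x4, takes a point from camera to world coordinates). Camera axes: x right, y up, looking along -z (the intrinsics and any distortion apply to the point x, -y, -z); pixel columns grow to the right and rows downward; lengths in m; the calibration is good to about 2 mm. A picture is of the moment at which its call begins.
- manip.close_job(): hands the job in, once; it reports no verdict.
The state is a dict: "time": time; "joint_pos": joint angles; "joint_velocities": joint speeds; "joint_torque": joint torques, N m; "ee_pos": TCP position; "tcp_rot": TCP orientation; "ft_force": force on the tool from outside, world axes, zero at the start; "wrist_torque": the same for the moment, N m; "gripper_width": finger opening in m.
Only numpy, scipy, OpenCV 4.12 (cv2) and the standard library are available. Lean on these libraries where they do the work, as an engineer would, in place of code of your own. Each camera call takes 0.05 s, during which the arm holds its last target.

## Working session

There is one attempt and no reset: what is moved stays moved. The work goes in short steps, Python scripts to look and compute and a tool call to move; the robot and the scene stay as the last step left them, time stands still between calls to the robot, and variables do not carry over. Pictures are saved under pics/ and viewed, and the job is handed in when it is done.

Besides the shell and the picture viewer there is one more tool, called after "Emit:" in YAML: its name, and indented under it one key for each argument. drive_tool: Moves the arm, as the interface text tells. Shift numbers are shares of 0.3 m and turn numbers shares of 8 degrees, none past 1 either way. Its arguments: {"type":"object","properties":{"series":{"type":"array","items":{"type":"array","items":{"type":"array","items":{"type":"number"}}}},"newtons":{"type":"number"}},"required":["series"]}

```bash
mkdir -p pics; python3 - <<'E'
from rig import manip
import cv2,numpy as np
s=manip.sense()
for k,v in s.items(): print(k,np.round(v,4))
for n in("side","top"):
    c=manip.read_camera(n)
    cv2.imwrite(f"pics/{n}0.png",c["color"][:,:,::-1]); np.savez(f"{n}0.npz",**c)
    print(n,c["K"],np.round(c["pose"],4), c.keys())
E
```

```text
time 0.0
joint_pos [-1.4865  0.4267  0.0738  1.6066 -0.0341  1.1108 -0.0671]
joint_velocities [ 0.0006  0.0006 -0.0004 -0.0004 -0.0003  0.001  -0.0011]
joint_torque [-1.00000e-04 -9.35828e+01  3.66650e+00 -4.54187e+01 -4.89000e-02
  2.06000e-02  2.00000e-04]
ee_pos [0.1563 0.6562 0.2238]
tcp_rot [-0.7018  0.7027 -0.0825  0.0824]
ft_force [-0.0706  0.4941 -0.9737]
wrist_torque [-0.0017 -0.0346  0.    ]
gripper_width 0.0941
side [[438.18038996   0.         327.29615082]
 [  0.         438.18038996 198.70718875]
 [  0.           0.           1.        ]] [[ 0.8694  0.192  -0.4554  0.0254]
 [-0.4937  0.3768 -0.7837 -0.905 ]
 [ 0.0211  0.9062  0.4224  0.5568]
 [ 0.      0.      0.      1.    ]] dict_keys(['color', 'range_z', 'K', 'pose'])
top [[434.04694079   0.         326.94927186]
 [  0.         434.04694079 201.24089247]
 [  0.           0.           1.        ]] [[-0.0023  0.993  -0.1182  0.3928]
 [-1.     -0.0027 -0.0028 -0.0777]
 [-0.0031  0.1182  0.993   1.0928]
 [ 0.      0.      0.      1.    ]] dict_keys(['color', 'range_z', 'K', 'pose'])
```

View pics/side0.png

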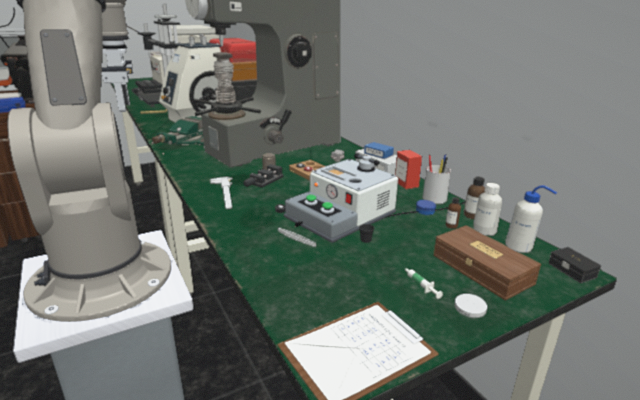

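View pics/top0.png

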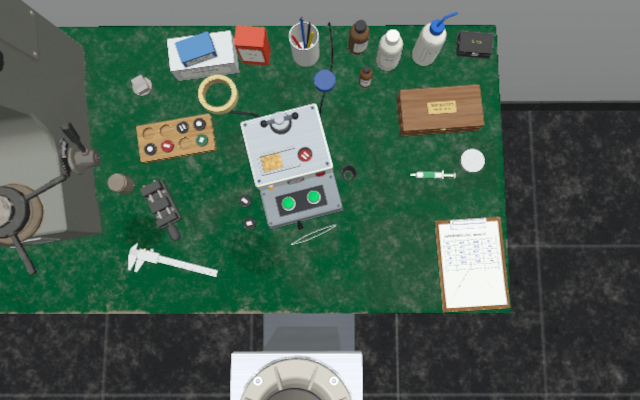

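The top view shows the press around (285,150), green buttons at about (288,203) and (313,197), the mount at (305,155) and the cork recess at (272,162). The microscope stands at the left edge. Now I'll measure.

```bash
cat > h.py <<'E'
import numpy as np,cv2
def ray(c,u,v,z):
    K=c["K"];P=c["pose"]
    d=np.array([(u-K[0,2])/K[0,0],-(v-K[1,2])/K[1,1],-1.0])
    d=P[:3,:3]@d;o=P[:3,3];t=(z-o[2])/d[2]
    return o+t*d
def cloud(c):
    K=c["K"];P=c["pose"];r=c["range_z"]
    v,u=np.mgrid[:r.shape[0],:r.shape[1]]
    p=np.stack([(u-K[0,2])/K[0,0]*r,-(v-K[1,2])/K[1,1]*r,-r],-1)
    return p@P[:3,:3].T+P[:3,3]
def blobs(m,amin=15):
    n,l,st,ce=cv2.connectedComponentsWithStats(m.astype(np.uint8))
    return [(ce[i],st[i,4],st[i,:4]) for i in range(1,n) if st[i,4]>=amin]
E
python3 - <<'E'
from h import *
for n in("side","top"):
    c=dict(np.load(n+"0.npz"));hsv=cv2.cvtColor(c["color"],cv2.COLOR_RGB2HSV)
    H,S,V=[hsv[...,i].astype(int) for i in range(3)]
    for nm,m,z in(("green",(H>50)&(H<85)&(S>150)&(V>140),.0785),("red",((H<6)|(H>174))&(S>120)&(V>80),.104)):
        for ce,a,b in blobs(m,12): print(n,nm,np.round(ce,1),a,b,np.round(ray(c,*ce,z),4))
c=dict(np.load("top0.npz"));p=cloud(c);ok=c["range_z"]>0
# deck plane edges
m=ok&(abs(p[...,2]-.118)<.004)
m&=(np.abs(p[...,0]-.5)<.2)&(abs(p[...,1])<.2)
l=cv2.morphologyEx(m.astype(np.uint8),cv2.MORPH_CLOSE,np.ones((5,5)))
cs=max(cv2.findContours(l,0,1)[0],key=cv2.contourArea)
r=cv2.minAreaRect(cs);bx=cv2.boxPoints(r);print(r);print([np.round(ray(c,*q,.118),4) for q in bx])
for x0 in np.arange(0,.9,.1):
  print(round(x0,1),[ (lambda q: round(float(q.max()),2) if q.size else -1)(p[...,2][ok&(p[...,0]>x0)&(p[...,0]<x0+.1)&(p[...,1]>y0)&(p[...,1]<y0+.1)]) for y0 in np.arange(-.4,.8,.1)])
im=cv2.resize(c["color"][90:240,220:360,::-1],None,fx=4,fy=4,interpolation=cv2.INTER_CUBIC);cv2.imwrite("pics/z.png",im)
E
```

```text
side green [310.6 197.4] 27 [307 196   8   4] [0.5063 0.009  0.0785]
side green [327. 205.] 33 [323 203   9   5] [ 0.522  -0.0496  0.0785]
side red [214.3  40.8] 30 [210  39   9   4] [1.3697 3.7789 0.104 ]
side red [239.7  49.5] 641 [221  39  35  23] [1.3561 2.9719 0.104 ]
side red [410.7 168.3] 576 [398 150  23  39] [0.8332 0.007  0.104 ]
side red [429.7 162.6] 23 [429 156   3  15] [0.9162 0.019  0.104 ]
side red [348.  198.2] 41 [346 194   5   9] [ 0.5606 -0.0853  0.104 ]
top green [313.3 196.2] 83 [309 191  10  11] [ 0.5255 -0.0426  0.0785]
top green [287.7 202.8] 84 [283 198  11  11] [0.51   0.0175 0.0785]
top red [252.4  41.3] 835 [235  26  35  39] [0.8976 0.1033 0.104 ]
top red [295.5  40.6] 28 [292  35   9  13] [ 8.99e-01 -4.00e-04  1.04e-01]
top red [167.5 145.9] 75 [161 140  13  12] [0.6416 0.2968 0.104 ]
top red [304.6 154.3] 73 [299 149  13  12] [ 0.6205 -0.0231  0.104 ]
top red [320.2 174.1] 17 [317 173   7   3] [ 0.5737 -0.0594  0.104 ]
((285.5882568359375, 145.3529510498047), (66.93983459472656, 79.06661224365234), 75.96376037597656)
[array([0.6929, 0.1278, 0.118 ]), array([ 0.7382, -0.0496,  0.118 ]), array([ 0.5847, -0.0868,  0.118 ]), array([0.5409, 0.0876, 0.118 ])]
0.0 [-0.74, -0.73, 0.02, 0.13, 0.13, 0.02, -0.73, -0.73, -0.74, -0.73, -0.73, -0.73, -0.73]
0.1 [-0.74, -0.74, 0.01, 0.03, 0.03, 0.01, -0.74, -0.74, -0.74, -0.74, -0.74, -0.74, -0.74]
0.2 [0.01, 0.01, 0.01, 0.01, 0.01, 0.01, 0.01, 0.01, 0.01, 0.01, 0.01, 0.01, -1]
0.3 [0.01, 0.01, 0.01, 0.01, 0.01, 0.01, 0.01, 0.01, 0.01, 0.2, 0.01, 0.01, -1]
0.4 [0.02, 0.01, 0.06, 0.07, 0.08, 0.02, 0.04, 0.04, 0.16, 0.24, 0.19, 0.0, -1]
0.5 [0.02, 0.02, 0.06, 0.13, 0.13, 0.12, 0.01, 0.04, 0.21, 0.23, 0.21, -1, -1]
0.6 [0.06, 0.06, 0.04, 0.16, 0.16, 0.12, 0.03, 0.03, 0.19, 0.31, 0.22, -1, -1]
0.7 [0.06, 0.06, 0.01, 0.16, 0.16, 0.11, 0.03, 0.03, 0.04, 0.35, -1, -1, -1]
0.8 [0.14, 0.13, 0.09, 0.14, 0.14, 0.11, 0.1, 0.07, 0.04, 0.3, -1, -1, -1]
```

View pics/z.png

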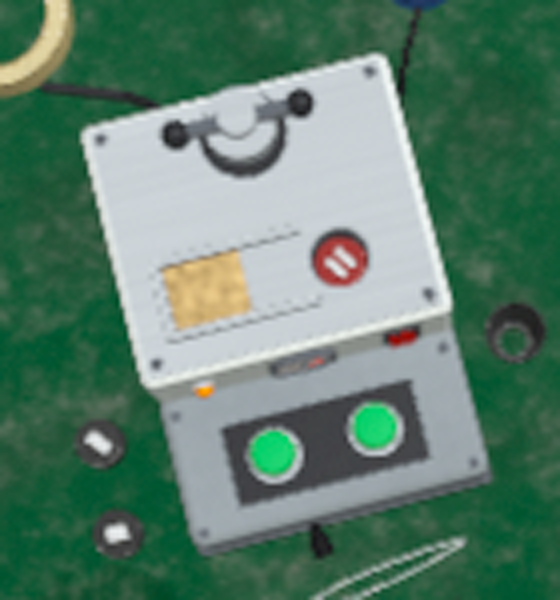

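```bash
python3 - <<'E'
from h import *
from scipy.spatial.transform import Rotation as R
q=np.array([-0.7018,0.7027,-0.0825,0.0824]);print(np.round(R.from_quat(q[[1,2,3,0]]).as_matrix(),3))
ps=[]
for n in("side","top"):
    c=dict(np.load(n+"0.npz"));p=cloud(c);ok=c["range_z"]>0
    hsv=cv2.cvtColor(c["color"],cv2.COLOR_RGB2HSV)
    H,S,V=[hsv[...,i].astype(int) for i in range(3)]
    m=(H>50)&(H<85)&(S>110)&(V>110)
    for ce,a,b in blobs(m,12):
        l=np.zeros(m.shape,bool);l[b[1]:b[1]+b[3],b[0]:b[0]+b[2]]=1
        print(n,ce,a,b,np.round(ray(c,b[0]+b[2]/2-.5,b[1]+b[3]/2-.5,.0785),4),np.round(np.median(p[m&l&ok],0),4))
    q=p[ok]; ps.append(q)
q=np.vstack(ps)
for y0 in np.arange(.3,.9,.05):
    s=q[(q[:,1]>y0)&(q[:,1]<y0+.05)&(q[:,0]<1)&(q[:,0]>.2)]
    print(round(y0,2),[(z,round(float(np.percentile(t,1)),2)) for z in(.05,.15,.25,.35,.45) for t in[s[(s[:,2]>z)&(s[:,2]<z+.1),0]] if t.size>8])
c=dict(np.load("side0.npz"))
im=cv2.resize(c["color"][140:260,250:420,::-1],None,fx=4,fy=4,interpolation=cv2.INTER_CUBIC);cv2.imwrite("pics/zs.png",im)
E
```

```text
[[ 0.973 -0.     0.232]
 [-0.232 -0.001  0.973]
 [ 0.    -1.    -0.001]]
side [310.68888889 197.4       ] 45 [306 195  10   6] [0.5059 0.0088 0.0785] [0.5074 0.0094 0.0783]
side [326.91304348 204.95652174] 46 [323 202   9   7] [ 0.522  -0.0496  0.0785] [ 0.522  -0.049   0.0782]
side [418.21875 277.125  ] 32 [415 273   7   9] [ 0.5212 -0.3984  0.0785] [ 0.5852 -0.3349  0.0171]
top [201.6        139.17142857] 35 [197 135  10   9] [0.6646 0.2255 0.0785] [0.6791 0.2415 0.0228]
top [428.71428571 174.85714286] 49 [424 172  10   6] [ 0.5767 -0.3155  0.0785] [ 0.5867 -0.3311  0.0161]
top [313.21276596 196.09574468] 94 [308 190  11  12] [ 0.5273 -0.042   0.0785] [ 0.526  -0.042   0.0785]
top [287.85416667 202.80208333] 96 [283 198  11  11] [0.5096 0.0168 0.0785] [0.5098 0.0169 0.0786]
0.3 [(0.05, 0.84)]
0.35 []
0.4 [(0.05, 0.55)]
0.45 [(0.05, 0.44), (0.15, 0.44)]
0.5 [(0.05, 0.43), (0.15, 0.36), (0.25, 0.67), (0.35, 0.66), (0.45, 0.41)]
0.55 [(0.05, 0.42), (0.15, 0.41), (0.25, 0.45), (0.35, 0.46), (0.45, 0.4)]
0.6 [(0.05, 0.42), (0.15, 0.42), (0.25, 0.45), (0.35, 0.2), (0.45, 0.2)]
0.65 [(0.05, 0.41), (0.15, 0.41), (0.25, 0.2), (0.35, 0.62), (0.45, 0.2)]
0.7 [(0.15, 0.4), (0.25, 0.2), (0.35, 0.63)]
0.75 [(0.05, 0.25)]
0.8 [(0.05, 0.26)]
0.85 [(0.05, 0.28)]
0.9 [(0.05, 0.34)]
```

View pics/zs.png

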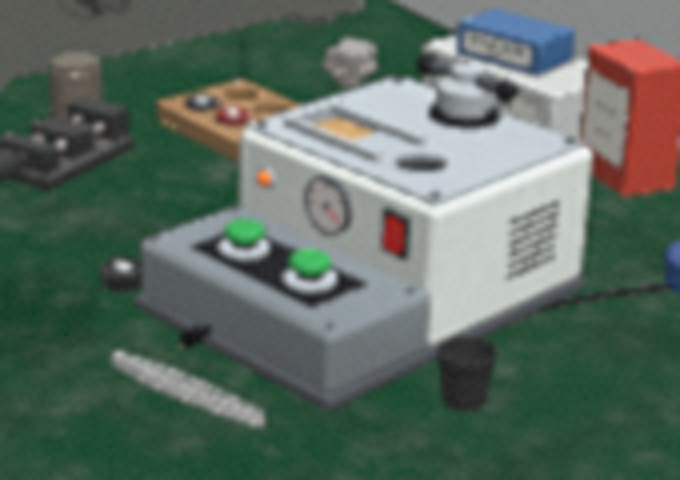

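The top view and its depth put the button midpoint at (0.518, -0.0125), with press yaw about 14.3°. The side view puts it about 8 mm to -y. I'll settle that by viewing the tool near the buttons, so I'm starting the approach clear of the microscope.

Emit:
drive_tool:
  series:
    - [[0.526,0.04,-0.155,0.02,0,0,0],[0.526,0.04,-0.155,0.02,0,0,0],[0.526,0.04,-0.155,0.02,0,0,0],[0.526,0.05,-0.155,0.02,0,0,0],[0.526,0.06,-0.155,0.0,0,0,0.5],[0.526,0.08,-0.14,0,0,0,0.5],[0.526,0.09,-0.13,0,0,0,0.5],[0.526,0.09,-0.13,0,0,0,0.5]]

```text
time: 0.9
ee_pos: [0.3002, 0.2953, 0.2436]
tcp_rot: [-0.705, 0.709, 0.022, -0.023]
ft_force: [1.1, 0.0, 0.2]
gripper_width: 0.0497
```

Emit:
drive_tool:
  series:
    - [[0.526,0.09,-0.13,0,0,0,0.45],[0.526,0.09,-0.13,0,0,0,0.45],[0.526,0.09,-0.13,0,0,0,0.45],[0.526,0.09,-0.13,0,0,0,0],[0.526,0.09,-0.13,0,0,0,0],[0.526,0.09,-0.13,-0.05,0,0,0],[0.526,0.09,-0.13,-0.06,0,0,0],[0.526,0.04,-0.06,-0.06,0,0,0]]

```text
time: 1.7
ee_pos: [0.5061, -0.0093, 0.1957]
tcp_rot: [-0.7, 0.702, 0.095, -0.09]
ft_force: [0.2, 1.7, 0.6]
gripper_width: 0.0494
```

```bash
cat >> h.py <<'E'
from scipy.spatial.transform import Rotation as R
def st():
    from rig import manip
    s=manip.sense();q=np.array(s["tcp_rot"]);M=R.from_quat(q[[1,2,3,0]]).as_matrix()
    print("t",round(s["time"],2),"p",np.round(s["ee_pos"],4),"F",np.round(s["ft_force"],2),"w",round(float(s["gripper_width"]),4),"yaw",round(float(np.degrees(np.arctan2(-M[0,2],M[1,2]))),2),"tilt",np.round(M[:2,1],4), round(M[2,2],4))
    return s,M
def shot(tag,box=None,f=4):
    from rig import manip
    out={}
    for n in("side","top"):
        c=manip.read_camera(n);out[n]=c;np.savez(f"{n}{tag}.npz",**c)
        b={"side":(140,260,250,420),"top":(90,240,220,360)}[n]
        cv2.imwrite(f"pics/{n}{tag}.png",cv2.resize(c["color"][b[0]:b[1],b[2]:b[3],::-1],None,fx=f,fy=f,interpolation=cv2.INTER_CUBIC))
    return out
def proj(c,p):
    K=c["K"];P=c["pose"];x=P[:3,:3].T@(np.asarray(p)-P[:3,3])
    return np.array([K[0,2]+K[0,0]*x[0]/-x[2],K[1,2]-K[1,1]*x[1]/-x[2]])
E
python3 - <<'E'
from h import *
s,M=st();shot(1)
E
```

```text
t 1.7 p [ 0.5061 -0.0093  0.1957] F [0.19 1.71 0.58] w 0.0494 yaw 15.01 tilt [ 0.0074 -0.001 ] -0.0028
```

View pics/side1.png

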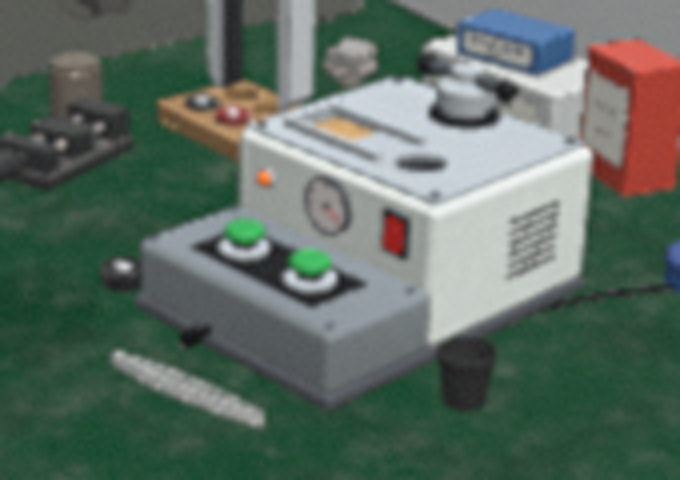

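View pics/top1.png

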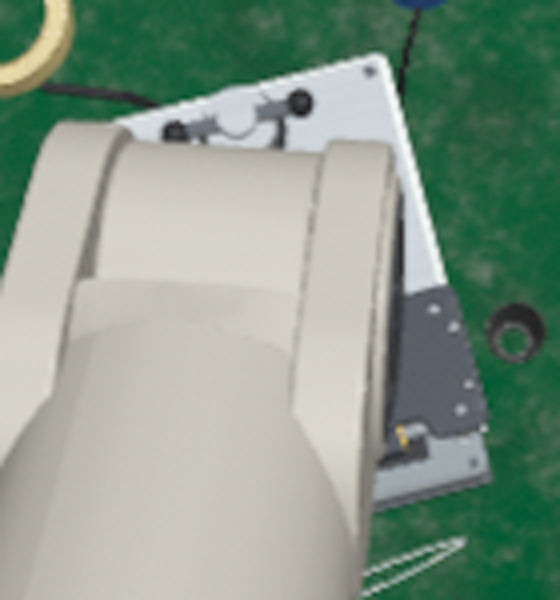

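```bash
python3 - <<'E'
from h import *
s,M=st();c=dict(np.load("side1.npz"))
print(c["pose"][:3,3])
p=np.array(s["ee_pos"])
im=cv2.imread("pics/side1.png")
for sg in(1,-1):
  for k in(0,6.25,12.5):
    for x in(-.008,.008):
      q=p+M@np.array([x,.019,sg*(s["gripper_width"]/2+k/1000)]);u=proj(c,q)
      print(sg,k,x,np.round(u,1),np.round((u-[250,140])*4)); cv2.circle(im,tuple(int(a) for a in (u+.5-[250,140])*4),2,(0,0,255),-1)
cv2.imwrite("pics/side1b.png",cv2.resize(im[0:200,150:400],None,fx=3,fy=3))
E
```

```text
t 1.8 p [ 0.5044 -0.0091  0.1939] F [0.13 0.74 0.02] w 0.0494 yaw 14.92 tilt [ 0.0032 -0.0026] -0.0034
[ 0.02543964 -0.90500304  0.55684946]
1 0 -0.008 [304.5 163.1] [218.  92.]
1 0 0.008 [309.2 161.6] [237.  86.]
1 6.25 -0.008 [302.8 162.4] [211.  90.]
1 6.25 0.008 [307.5 160.9] [230.  84.]
1 12.5 -0.008 [301.1 161.8] [205.  87.]
1 12.5 0.008 [305.9 160.3] [224.  81.]
-1 0 -0.008 [318.1 168.3] [272. 113.]
-1 0 0.008 [322.8 166.8] [291. 107.]
-1 6.25 -0.008 [319.9 169. ] [279. 116.]
-1 6.25 0.008 [324.6 167.4] [298. 110.]
-1 12.5 -0.008 [321.6 169.7] [287. 119.]
-1 12.5 0.008 [326.4 168.1] [306. 113.]
```

View pics/side1b.png

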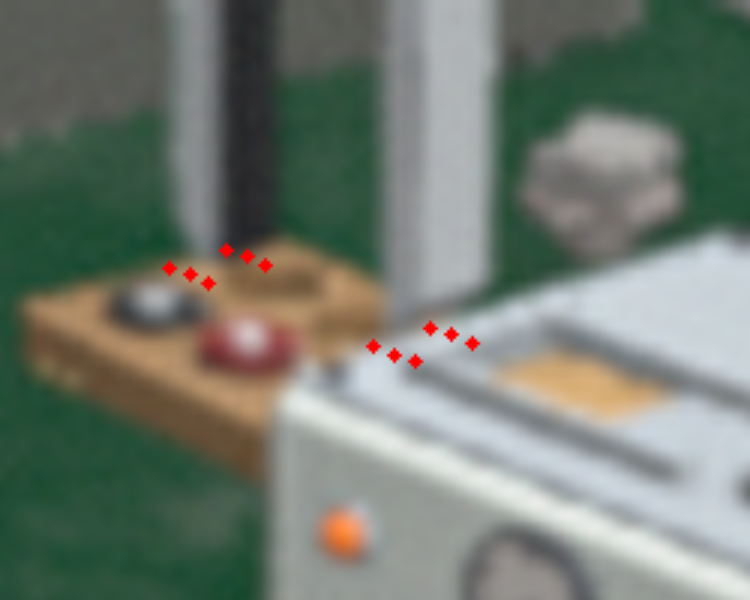

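The picture was taken while the arm was still settling. I'll move close above the buttons, settle, and compare again.

Emit:
drive_tool:
  series:
    - [[0.526,0.02,-0.01,-0.1,-0.02,0,-0.08],[0.526,0.015,-0.005,-0.1,0,0,0],[0.526,0,0,-0.04,0,0,0],[0.526,0,0,0,0,0,0],[0.526,0,0,0,0,0,0]]

```text
time: 2.3
ee_pos: [0.5146, -0.012, 0.1211]
tcp_rot: [-0.7, 0.703, 0.088, -0.087]
ft_force: [-0.4, -0.8, 0.8]
gripper_width: 0.0496
```

```bash
cat > ov.py <<'E'
from h import *
import sys
s,M=st();shot(sys.argv[1]);c=dict(np.load(f"side{sys.argv[1]}.npz"))
p=np.array(s["ee_pos"])
im=cv2.imread(f"pics/side{sys.argv[1]}.png")
for sg in(1,-1):
  for k in(0,12.5):
    for x in(-.008,.008):
      u=proj(c,p+M@np.array([x,.019,sg*(s["gripper_width"]/2+k/1000)]))
      cv2.circle(im,tuple(int(a) for a in (u+.5-[250,140])*4),1,(0,0,255),-1)
cv2.imwrite(f"pics/side{sys.argv[1]}b.png",cv2.resize(im[60:330,130:400],None,fx=2.2,fy=2.2))
# finger points from side depth
P=cloud(c);ok=c["range_z"]>0
m=ok&(np.linalg.norm(P[...,:2]-p[:2],axis=-1)<.06)&(P[...,2]>p[2]-.019+.01)&(P[...,2]<p[2]+.04)
L=(P[m]-p)@M
print("side cloud, tool frame:");
h,e=np.histogram(L[:,2],bins=np.arange(-.06,.06,.004));print([(round(a,3),int(b)) for a,b in zip(e,h) if b])
for sg in(1,-1):
    t=L[sg*L[:,2]>0];print(sg,len(t),np.round(np.percentile(t[:,0],[2,20,50,80,98]),4),np.round(np.percentile(t[:,2],[2,20,50,80,98]),4)) if len(t) else 0
E
python3 ov.py 2
```

```text
t 2.3 p [ 0.5146 -0.012   0.1211] F [-0.4  -0.77  0.8 ] w 0.0496 yaw 14.27 tilt [ 0.0025 -0.0047] -0.0051
side cloud, tool frame:
[(np.float64(-0.044), 1), (np.float64(-0.04), 66), (np.float64(-0.036), 53), (np.float64(-0.032), 21), (np.float64(-0.028), 7), (np.float64(-0.024), 1), (np.float64(-0.02), 2), (np.float64(-0.016), 3), (np.float64(-0.012), 5), (np.float64(-0.008), 3), (np.float64(-0.004), 7), (np.float64(0.0), 4), (np.float64(0.004), 5), (np.float64(0.008), 2), (np.float64(0.02), 20), (np.float64(0.024), 82), (np.float64(0.028), 18), (np.float64(0.032), 20), (np.float64(0.036), 1)]
1 152 [-0.0099 -0.008  -0.0028  0.0045  0.0574] [0.0038 0.0239 0.0258 0.0299 0.0353]
-1 169 [-0.0098 -0.0078 -0.0013  0.0076  0.0583] [-0.0391 -0.0371 -0.0352 -0.0291 -0.0034]
```

View pics/side2b.png

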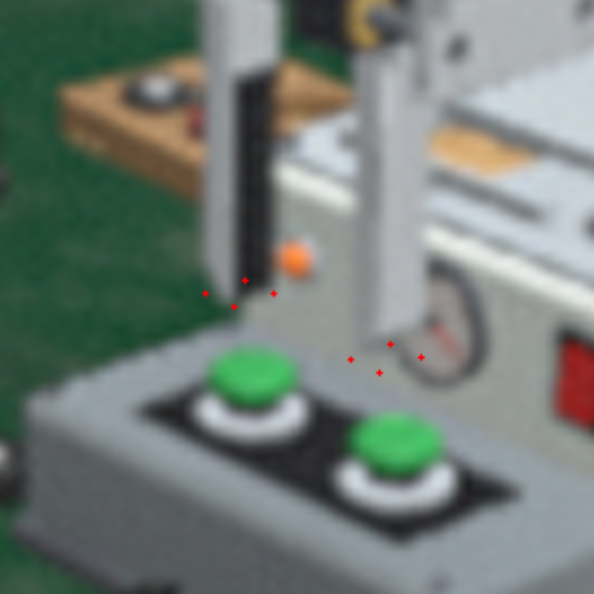

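Side view (full-image pixels): the finger pads match the kinematic prediction to about 0.5 px. The side blob centres include the caps' side walls (caps near (311,197) and (327,205)). Corrected for that, both cameras agree on a button midpoint of (0.518, -0.013). Descending and pressing.

Emit:
drive_tool:
  series:
    - [[0.526,0.011,-0.003,-0.03,0.03,0,0],[0.526,0,0,-0.03,0,0,0],[0.526,0,0,-0.02,0,0,0],[0.526,0,0,-0.015,0,0,0],[0.526,0,0,0,0,0,0]]

```text
time: 2.9
ee_pos: [0.5202, -0.0118, 0.093]
tcp_rot: [0.702, -0.701, -0.091, 0.085]
ft_force: [-1.2, 1.2, 6.7]
gripper_width: 0.0494
```

```bash
python3 ov.py 3
```

```text
t 2.9 p [ 0.5202 -0.0118  0.093 ] F [-1.2   1.22  6.67] w 0.0494 yaw 14.34 tilt [0.0081 0.0027] 0.0006
side cloud, tool frame:
[(np.float64(-0.04), 77), (np.float64(-0.036), 61), (np.float64(-0.032), 32), (np.float64(-0.028), 31), (np.float64(-0.024), 16), (np.float64(-0.02), 19), (np.float64(-0.016), 19), (np.float64(-0.012), 19), (np.float64(-0.008), 16), (np.float64(-0.004), 7), (np.float64(0.0), 6), (np.float64(0.004), 1), (np.float64(0.02), 32), (np.float64(0.024), 69), (np.float64(0.028), 28), (np.float64(0.032), 29), (np.float64(0.036), 7)]
1 172 [-0.01   -0.0078 -0.0014  0.0094  0.053 ] [0.0029 0.0238 0.0261 0.0323 0.0369]
-1 297 [-0.0092 -0.006   0.0394  0.0471  0.0557] [-0.0387 -0.0366 -0.0301 -0.0159 -0.0028]
```

View pics/side3b.png

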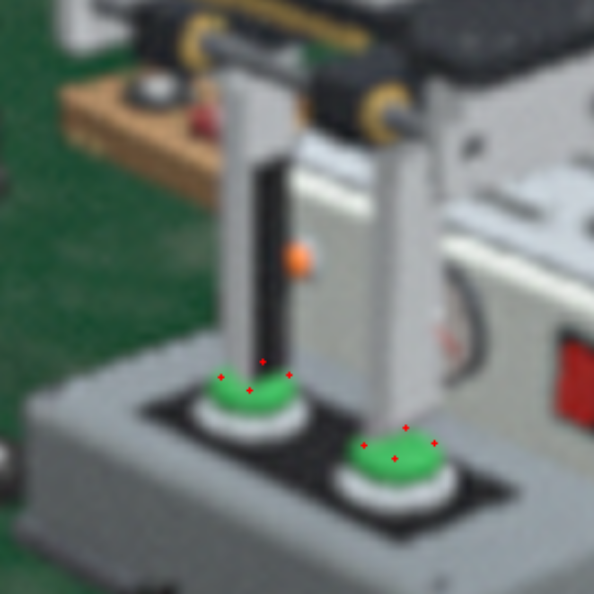

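Side view: a fingertip sits on each green cap, at full-image pixels around (311,198) and (327,206). The wrist force of 6.7 N is only about half a press, so I'll go further and hold.

Emit:
drive_tool:
  series:
    - [[0.526,0,0,-0.01,0,0,0],[0.526,0,0,-0.002,0,0,0],[0.526,0,0,0,0,0,0],[0.526,0,0,0,0,0,0]]

```text
time: 3.4
ee_pos: [0.5202, -0.0118, 0.0894]
tcp_rot: [0.703, -0.701, -0.091, 0.085]
ft_force: [-3.0, 0.9, 8.9]
gripper_width: 0.0494
```

Emit:
drive_tool:
  series:
    - [[0.526,0,0,0,0,0,0],[0.526,0,0,0,0,0,0],[0.526,0,0,0,0,0,0],[0.526,0,0,0,0,0,0],[0.526,0,0,0,0,0,0],[0.526,0,0,0,0,0,0],[0.526,0,0,0,0,0,0],[0.526,0,0,0,0,0,0]]

```text
time: 4.2
ee_pos: [0.5202, -0.0119, 0.0895]
tcp_rot: [0.703, -0.7, -0.09, 0.085]
ft_force: [-2.1, -0.1, 9.2]
gripper_width: 0.0492
```

```bash
python3 ov.py 4 | head -1
```

```text
t 4.2 p [ 0.5202 -0.0119  0.0895] F [-2.11 -0.12  9.24] w 0.0492 yaw 14.24 tilt [0.0064 0.0057] 0.004
```

View pics/side4.png

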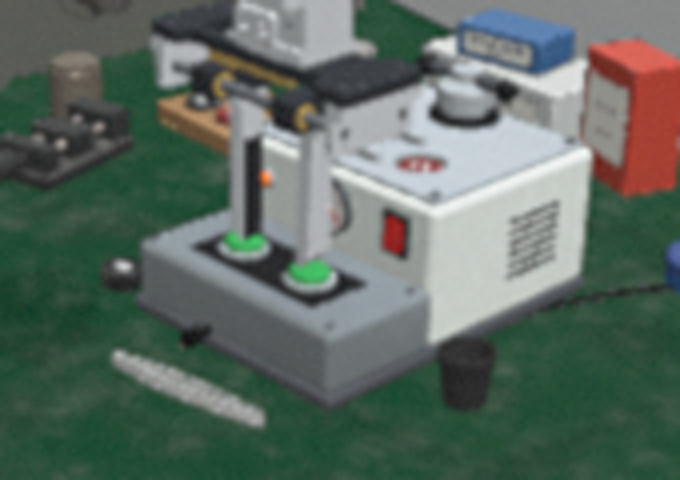

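The mount's red top is appearing in the bore, around (420,163) in the crop, so the ram is rising. I'll keep holding.

Emit:
drive_tool:
  series:
    - [[0.526,0,0,0,0,0,0],[0.526,0,0,0,0,0,0],[0.526,0,0,0,0,0,0],[0.526,0,0,0,0,0,0],[0.526,0,0,0,0,0,0],[0.526,0,0,0,0,0,0],[0.526,0,0,0,0,0,0],[0.526,0,0,0,0,0,0]]

```text
time: 5.1
ee_pos: [0.5202, -0.0119, 0.0895]
tcp_rot: [0.704, -0.699, -0.09, 0.085]
ft_force: [-1.9, 0.4, 9.2]
gripper_width: 0.0494
```

Emit:
drive_tool:
  series:
    - [[0.526,0,0,0,0,0,0],[0.526,0,0,0,0,0,0],[0.526,0,0,0,0,0,0],[0.526,0,0,0,0,0,0],[0.526,0,0,0,0,0,0],[0.526,0,0,0,0,0,0],[0.526,0,0,0,0,0,0],[0.526,0,0,0,0,0,0]]

```text
time: 5.9
ee_pos: [0.5202, -0.0119, 0.0896]
tcp_rot: [0.705, -0.699, -0.089, 0.085]
ft_force: [-2.4, 0.6, 8.4]
gripper_width: 0.0497
```

Emit:
drive_tool:
  series:
    - [[0.526,0,0,0,0,0,0],[0.526,0,0,0,0,0,0],[0.526,0,0,0,0,0,0],[0.526,0,0,0,0,0,0],[0.526,0,0,0,0,0,0],[0.526,0,0,0,0,0,0],[0.526,0,0,0,0,0,0],[0.526,0,0,0,0,0,0]]

```text
time: 6.7
ee_pos: [0.5203, -0.012, 0.0896]
tcp_rot: [0.706, -0.698, -0.089, 0.085]
ft_force: [-3.1, 1.0, 8.4]
gripper_width: 0.0495
```

Emit:
drive_tool:
  series:
    - [[0.526,0,0,0,0,0,0],[0.526,0,0,0,0,0,0],[0.526,0,0,0,0,0,0],[0.526,0,0,0,0,0,0],[0.526,0,0,0,0,0,0],[0.526,0,0,0,0,0,0],[0.526,0,0,0,0,0,0],[0.526,0,0,0,0,0,0]]

```text
time: 7.5
ee_pos: [0.5203, -0.012, 0.0897]
tcp_rot: [0.706, -0.697, -0.088, 0.086]
ft_force: [-2.5, 0.5, 9.1]
gripper_width: 0.049
```

```bash
python3 ov.py 5 | head -1; cat > mt.py <<'E'
from h import *
import sys
for n in("side","top"):
    c=dict(np.load(f"{n}{sys.argv[1]}.npz"));p=cloud(c);ok=c["range_z"]>0
    hsv=cv2.cvtColor(c["color"],cv2.COLOR_RGB2HSV);H,S,V=[hsv[...,i].astype(int) for i in range(3)]
    m=((H<8)|(H>172))&(S>100)&(V>60)&ok&(abs(p[...,0]-.61)<.08)&(abs(p[...,1]-.0)<.11)&(p[...,2]>.075)&(p[...,2]<.16)
    for ce,a,b in blobs(m,6):
        l=np.zeros(m.shape,bool);l[b[1]:b[1]+b[3],b[0]:b[0]+b[2]]=1;q=p[m&l]
        print(n,np.round(ce,1),a,b,"med",np.round(np.median(q,0),4),"zpct",np.round(np.percentile(q[:,2],[5,50,95]),4))
E
python3 mt.py 4;echo; python3 mt.py 5
```

```text
t 7.5 p [ 0.5203 -0.012   0.0897] F [-2.5   0.49  9.12] w 0.049 yaw 14.12 tilt [0.0023 0.0133] 0.0123
side [348.1 198.2] 45 [346 194   5  10] med [ 0.5764 -0.0614  0.0912] zpct [0.0805 0.0912 0.1005]

side [355.2 177.4] 46 [351 174   9   8] med [ 0.6112 -0.0368  0.1315] zpct [0.1241 0.1315 0.1384]
side [348.1 198.2] 45 [346 194   5  10] med [ 0.576  -0.0622  0.0914] zpct [0.0805 0.0914 0.1011]
```

View pics/side5.png

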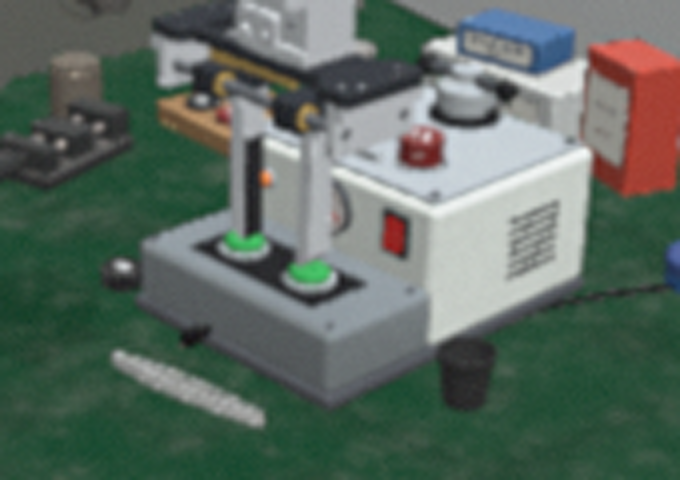

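The mount is up (red disc around (420,147) in the crop, top at about 0.138 m). I'll hold another second to be sure and compare.

Emit:
drive_tool:
  series:
    - [[0.526,0,0,0,0,0,0],[0.526,0,0,0,0,0,0],[0.526,0,0,0,0,0,0],[0.526,0,0,0,0,0,0],[0.526,0,0,0,0,0,0],[0.526,0,0,0,0,0,0],[0.526,0,0,0,0,0,0],[0.526,0,0,0,0,0,0]]

```text
time: 8.4
ee_pos: [0.5203, -0.012, 0.0897]
tcp_rot: [0.707, -0.697, -0.088, 0.086]
ft_force: [-2.0, 0.6, 8.9]
gripper_width: 0.0493
```

```bash
python3 ov.py 6 | head -1;python3 mt.py 6
```

```text
t 8.4 p [ 0.5203 -0.012   0.0897] F [-1.97  0.57  8.9 ] w 0.0493 yaw 14.1 tilt [0.0013 0.0151] 0.0143
side [355.3 177.4] 47 [351 174   9   8] med [ 0.6122 -0.0376  0.133 ] zpct [0.1247 0.133  0.1386]
side [348.1 198.2] 45 [346 194   5  10] med [ 0.5761 -0.0613  0.0901] zpct [0.0805 0.0901 0.1008]
```

It hasn't changed, so the ram is at its top stop. Releasing both buttons straight up.

Emit:
drive_tool:
  series:
    - [[0.526,0,0,0.1,0,0,0],[0.526,0,0,0.15,-0.1,0,0],[0.526,0,0,0.15,0,0,0],[0.3,0.05,-0.1,0.03,0,0,0],[0,0.08,-0.14,0,0,0,0],[0,0.08,-0.14,0,0,0,0],[0,0.06,-0.1,0,0,0,0],[0,0,0,0,0,0,0]]

```text
time: 9.3
ee_pos: [0.6027, -0.1596, 0.2221]
tcp_rot: [-0.701, 0.701, 0.089, -0.089]
ft_force: [-0.4, -0.0, 0.5]
gripper_width: 0.013
```

Emit:
drive_tool:
  series:
    - [[0,0,0,0,0,0,0],[0,0,0,0,0,0,0],[0,0,0,0,0,0,0]]

```text
time: 9.6
ee_pos: [0.6018, -0.1591, 0.2207]
tcp_rot: [0.702, -0.701, -0.088, 0.09]
ft_force: [-0.3, 0.9, 0.2]
gripper_width: 0.0003
```

```bash
python3 ov.py 7 | head -1;python3 mt.py 7
```

```text
t 9.6 p [ 0.6018 -0.1591  0.2207] F [-0.3   0.94  0.25] w 0.0003 yaw 14.44 tilt [-0.002   0.0003] 0.0008
side [354.9 177.2] 52 [350 173  10   9] med [ 0.6109 -0.0363  0.1326] zpct [0.1238 0.1326 0.1387]
side [348.1 198.2] 45 [346 194   5  10] med [ 0.5762 -0.0614  0.0906] zpct [0.0804 0.0906 0.1005]
top [300.1 150.4] 27 [298 146   7  10] med [ 0.6224 -0.0146  0.1379] zpct [0.1356 0.1379 0.14  ]
```

View pics/side7.png

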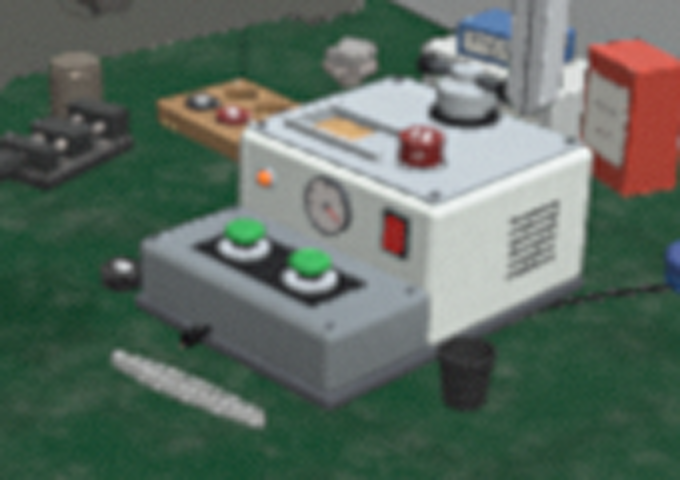

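View pics/top7.png

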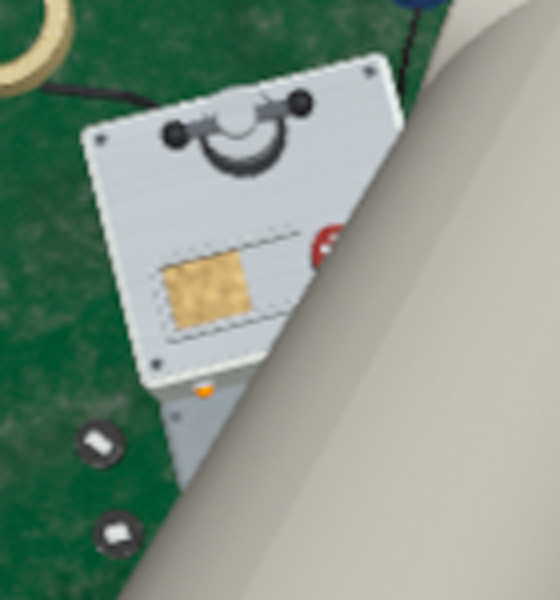

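```bash
python3 - <<'E'
from h import *
c=dict(np.load("top7.npz"))
print("left edge",ray(c,297.5,152,.137),"top edge",ray(c,302,145.5,.137))
c=dict(np.load("top0.npz"));hsv=cv2.cvtColor(c["color"],cv2.COLOR_RGB2HSV);H,S,V=[hsv[...,i].astype(int) for i in range(3)]
m=(H>10)&(H<25)&(S>80)&(V>150);m[:140]=0;m[180:]=0;m[:,:250]=0;m[:,300:]=0
for ce,a,b in blobs(m,20):
    k=cv2.minAreaRect(np.argwhere(m)[:,::-1].astype(np.float32))
    print("cork",ce,a,b,ray(c,*ce,.114),k)
th=np.radians(14.3)
Rm=np.array([[np.cos(th),-np.sin(th)],[np.sin(th),np.cos(th)]])
o=np.array([.518,-.013])-Rm@[-.112,0]
for n,q in(("o",[0,0]),("ram",[-.018,-.036]),("recess",[-.018,.042]),("start",[-.018,-.078]),("end",[-.018,.013])): print(n,np.round(o+Rm@np.array(q),4))
E
```

```text
left edge [ 0.61825861 -0.00902068  0.137     ] top edge [ 0.63317449 -0.01907402  0.137     ]
cork [271.17375887 161.79078014] 282 [261 153  21  19] [0.6009106  0.05297937 0.114     ] ((271.2059020996094, 161.82354736328125), (15.279744148254395, 18.432706832885742), 75.96376037597656)
o [0.6265 0.0147]
ram [ 0.618  -0.0247]
recess [0.5987 0.0509]
start [ 0.6284 -0.0654]
end [0.6059 0.0228]
```

Position estimates agree: ram (0.618, -0.0245) and recess about (0.600, 0.052). Now moving over the -y side of the mount and descending behind it with the fingers shut.

Emit:
drive_tool:
  series:
    - [[0,0.045,0.15,0,0,0,0],[0,0.045,0.15,0,0,0,0],[0,0,0.01,0,0,0,0],[0,0,0,0,0,0,0]]

```text
time: 10.1
ee_pos: [0.6287, -0.0609, 0.2219]
tcp_rot: [0.702, -0.701, -0.09, 0.09]
ft_force: [-0.3, -0.3, -0.6]
gripper_width: 0.0002
```

```bash
python3 -c "
from h import *
st()"
```

```text
t 10.1 p [ 0.6287 -0.0609  0.2219] F [-0.3  -0.27 -0.56] w 0.0002 yaw 14.55 tilt [-0.0002  0.0015] 0.0015
```

Emit:
drive_tool:
  series:
    - [[0,0,-0.014,-0.05,0,0,0],[0,0,0,-0.1,0,0,0],[0,0,0,-0.07,0,0,0],[0,0,0,-0.03,0,0,0],[0,0,0,0,0,0,0],[0,0,0,0,0,0,0]]

```text
time: 10.7
ee_pos: [0.6266, -0.0703, 0.143]
tcp_rot: [0.702, -0.701, -0.088, 0.088]
ft_force: [0.3, -0.3, 0.2]
gripper_width: 0.0005
```

```bash
python3 ov.py 8 | head -1; python3 mt.py 8
```

```text
t 10.7 p [ 0.6266 -0.0703  0.143 ] F [ 0.34 -0.33  0.17] w 0.0005 yaw 14.34 tilt [0.0005 0.0008] 0.0006
side [355.  177.2] 52 [350 173  10   9] med [ 0.6115 -0.0365  0.1324] zpct [0.1236 0.1324 0.1391]
side [348.  198.1] 44 [346 194   5  10] med [ 0.5756 -0.0622  0.0915] zpct [0.081  0.0915 0.1008]
```

View pics/side8.png

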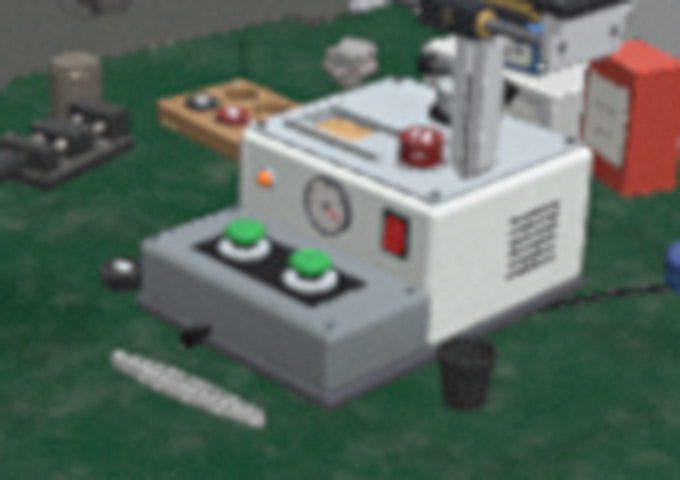

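The finger is behind the mount on its -y side, at about (470,150) in the crop, with a clear gap. I'll centre it on the rail line, lower slightly and approach slowly.

Emit:
drive_tool:
  series:
    - [[0,0.011,0,-0.008,0,0,0],[0,0,0,0,0,0,0],[0,-0.004,0.015,0,0,0,0],[0,-0.004,0.015,0,0,0,0],[0,-0.004,0.015,0,0,0,0],[0,0,0,0,0,0,0]]

```text
time: 11.4
ee_pos: [0.6279, -0.0548, 0.143]
tcp_rot: [0.702, -0.701, -0.09, 0.087]
ft_force: [-0.2, -0.5, -0.5]
gripper_width: 0.0003
```

```bash
cat > rel.py <<'E'
from h import *
s,M=st();th=np.radians(14.3);p=np.array(s["ee_pos"])[:2]-[.6185,-.0242]
print("press-frame TCP rel ram x,y mm",np.round([1e3*(p@[np.cos(th),np.sin(th)]),1e3*(p@[-np.sin(th),np.cos(th)])],1))
E
python3 rel.py
```

```text
t 11.4 p [ 0.6279 -0.0548  0.143 ] F [-0.19 -0.49 -0.45] w 0.0003 yaw 14.41 tilt [0.0048 0.0018] 0.0005
press-frame TCP rel ram x,y mm [  1.6 -32. ]
```

Emit:
drive_tool:
  series:
    - [[0,-0.005,0,-0.01,0,0,0],[0,-0.003,0.012,0,0,0,0],[0,-0.003,0.012,0,0,0,0],[0,-0.003,0.012,0,0,0,0],[0,-0.003,0.012,0,0,0,0],[0,-0.003,0.012,0,0,0,0],[0,-0.003,0.012,0,0,0,0],[0,0,0,0,0,0,0]]

```text
time: 12.2
ee_pos: [0.6204, -0.031, 0.1399]
tcp_rot: [0.702, -0.701, -0.091, 0.087]
ft_force: [-0.1, -0.3, -0.2]
gripper_width: 0.0006
```

```bash
python3 rel.py; python3 ov.py 9 | head -1;python3 mt.py 9
```

```text
t 12.2 p [ 0.6204 -0.031   0.1399] F [-0.13 -0.3  -0.2 ] w 0.0006 yaw 14.43 tilt [0.005  0.0017] 0.0004
press-frame TCP rel ram x,y mm [ 0.1 -7.1]
t 12.2 p [ 0.6204 -0.031   0.1399] F [-0.13 -0.3  -0.2 ] w 0.0006 yaw 14.43 tilt [0.005  0.0017] 0.0004
side [347.5 175.1] 38 [344 171   8   8] med [ 0.6029 -0.0139  0.1315] zpct [0.1236 0.1315 0.1383]
side [348.  198.1] 44 [346 194   5  10] med [ 0.5757 -0.0619  0.0918] zpct [0.0818 0.0918 0.1013]
top [320.1 174.1] 18 [317 173   7   3] med [ 0.5752 -0.0589  0.0952] zpct [0.084  0.0952 0.103 ]
```

View pics/side9.png

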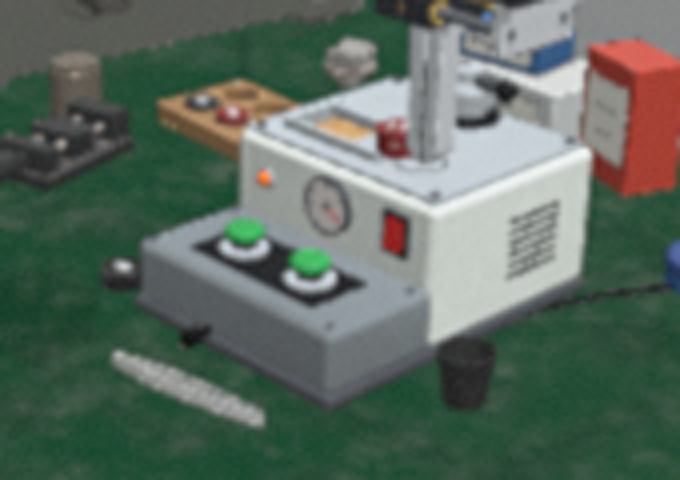

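The mount is sliding upright between the rails, at about (395,138) in the crop, with the ram top staying up behind it. Continuing gently.

Emit:
drive_tool:
  series:
    - [[0,-0.003,0.011,0,0,0,0],[0,-0.003,0.011,0,0,0,0],[0,-0.003,0.011,0,0,0,0],[0,-0.003,0.011,0,0,0,0],[0,-0.003,0.011,0,0,0,0],[0,-0.003,0.011,0,0,0,0],[0,-0.003,0.011,0,0,0,0],[0,-0.003,0.011,0,0,0,0]]

```text
time: 13.1
ee_pos: [0.6126, -0.0036, 0.1399]
tcp_rot: [0.702, -0.701, -0.09, 0.087]
ft_force: [-0.0, -0.3, 0.1]
gripper_width: 0.0009
```

```bash
python3 rel.py
```

```text
t 13.1 p [ 0.6126 -0.0036  0.1399] F [-0.03 -0.28  0.14] w 0.0009 yaw 14.36 tilt [0.0049 0.0013] 0.0
press-frame TCP rel ram x,y mm [-0.7 21.4]
```

Emit:
drive_tool:
  series:
    - [[0,-0.002,0.008,0,0,0,0],[0,-0.002,0.008,0,0,0,0],[0,-0.002,0.008,0,0,0,0],[0,-0.002,0.008,0,0,0,0],[0,-0.002,0.008,0,0,0,0],[0,-0.002,0.008,0,0,0,0],[0,-0.002,0.008,0,0,0,0],[0,-0.002,0.008,0,0,0,0]]

```text
time: 13.9
ee_pos: [0.6074, 0.0173, 0.1399]
tcp_rot: [0.702, -0.701, -0.09, 0.087]
ft_force: [0.3, 0.3, -0.2]
gripper_width: 0.0004
```

```bash
python3 rel.py; python3 ov.py 10 | head -1;python3 mt.py 10
```

```text
t 13.9 p [0.6074 0.0173 0.1399] F [ 0.3   0.35 -0.23] w 0.0004 yaw 14.36 tilt [0.0051 0.0013] -0.0
press-frame TCP rel ram x,y mm [-0.5 43. ]
t 13.9 p [0.6074 0.0173 0.1399] F [ 0.3   0.35 -0.23] w 0.0004 yaw 14.36 tilt [0.0051 0.0013] -0.0
side [333.5 169. ] 16 [331 167   6   5] med [0.5887 0.0367 0.1343] zpct [0.1288 0.1343 0.1379]
side [348.1 198.2] 45 [346 194   5  10] med [ 0.5762 -0.061   0.0904] zpct [0.0793 0.0904 0.101 ]
top [320.1 174.1] 18 [317 173   7   3] med [ 0.5753 -0.0589  0.0949] zpct [0.084  0.0949 0.1028]
```

View pics/side10.png

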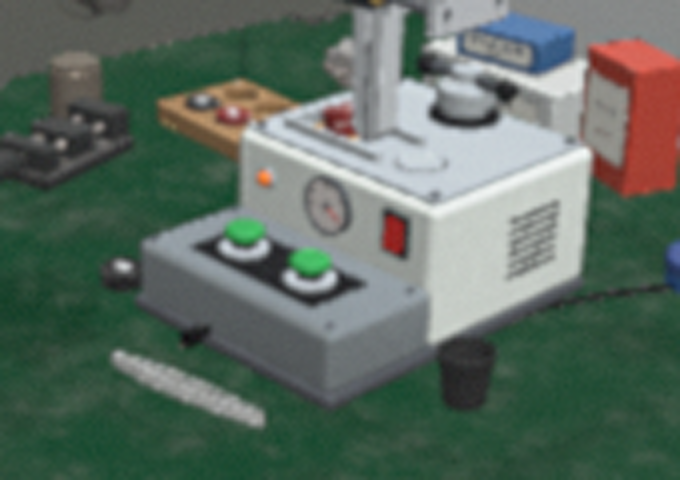

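The mount is over the recess, at about (338,120) in the crop, but its top still reads high, so the trailing edge is likely on the lip. A few more mm.

Emit:
drive_tool:
  series:
    - [[0,-0.002,0.008,0,0,0,0],[0,-0.002,0.008,0,0,0,0],[0,0,0,0,0,0,0],[0,0,0,0,0,0,0]]

```text
time: 14.4
ee_pos: [0.606, 0.0227, 0.1399]
tcp_rot: [0.702, -0.701, -0.09, 0.087]
ft_force: [0.3, -1.5, -0.2]
gripper_width: 0.0002
```

```bash
python3 rel.py; python3 ov.py 11 | head -1;python3 mt.py 11
```

```text
t 14.4 p [0.606  0.0227 0.1399] F [ 0.27 -1.49 -0.19] w 0.0002 yaw 14.38 tilt [0.005  0.0014] 0.0001
press-frame TCP rel ram x,y mm [-0.5 48.5]
t 14.4 p [0.606  0.0227 0.1399] F [ 0.27 -1.49 -0.19] w 0.0002 yaw 14.38 tilt [0.005  0.0014] 0.0001
side [332.8 169.4] 24 [330 167   7   6] med [0.5882 0.0391 0.1317] zpct [0.1257 0.1317 0.1357]
side [348.1 198.2] 45 [346 194   5  10] med [ 0.576  -0.062   0.0919] zpct [0.0798 0.0919 0.101 ]
top [320.1 174.1] 18 [317 173   7   3] med [ 0.5753 -0.0589  0.0951] zpct [0.0841 0.0951 0.1029]
```

View pics/side11.png

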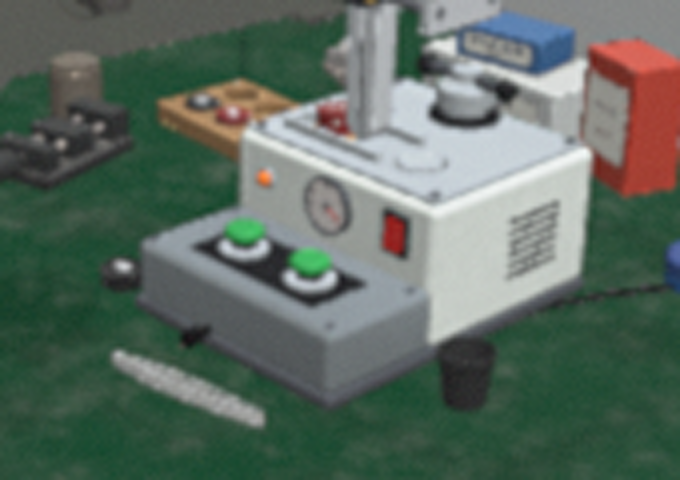

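The mount's top has come down. I'll back off along the rails, lift, and swing clear to see it from both cameras.

Emit:
drive_tool:
  series:
    - [[0,0.012,-0.05,0,0,0,0],[0,0.012,-0.05,0,0,0,0],[0,0,0,0.15,0,0,0],[0,0,0,0.15,0,0,0],[0,-0.05,-0.15,0.05,0,0,0],[0,-0.05,-0.15,0,0,0,0],[0,-0.05,-0.15,0,0,0,0],[0,-0.05,-0.15,0,0,0,0]]

```text
time: 15.3
ee_pos: [0.5539, -0.1958, 0.2483]
tcp_rot: [-0.701, 0.702, 0.092, -0.088]
ft_force: [1.3, 0.4, -0.8]
gripper_width: 0.0006
```

Emit:
drive_tool:
  series:
    - [[0,-0.07,-0.15,0,0,0,0],[0,-0.07,-0.15,0,0,0,0],[0,0,0,0,0,0,0],[0,0,0,0,0,0,0]]

```text
time: 15.7
ee_pos: [0.5063, -0.2969, 0.25]
tcp_rot: [-0.7, 0.704, 0.087, -0.082]
ft_force: [0.5, 1.1, -0.1]
gripper_width: 0.0005
```

```bash
python3 ov.py 12 | head -1;python3 mt.py 12; python3 - <<'E'
from h import *
for a in"side","top":
    c=dict(np.load(a+"12.npz"));im=c["color"][:,:,::-1]
    u=proj(c,[.600,.052,.132]).astype(int);b=im[max(0,u[1]-30):u[1]+30,u[0]-40:u[0]+40]
    cv2.imwrite(f"pics/{a}12z.png",cv2.resize(b,None,fx=8,fy=8,interpolation=cv2.INTER_CUBIC))
E
```

```text
t 15.7 p [ 0.5063 -0.2969  0.25  ] F [ 0.46  1.07 -0.15] w 0.0005 yaw 13.79 tilt [ 0.0079 -0.0048] -0.0066
side [335.7 170.4] 35 [331 168   9   6] med [0.5959 0.0338 0.1293] zpct [0.1225 0.1293 0.1339]
side [348.  198.1] 44 [346 194   5  10] med [ 0.5755 -0.0624  0.0917] zpct [0.0799 0.0917 0.1011]
top [273.  161.4] 98 [267 155  13  13] med [0.5965 0.0462 0.1326] zpct [0.1275 0.1326 0.1356]
top [320.2 174.1] 17 [317 173   7   3] med [ 0.5753 -0.0589  0.093 ] zpct [0.0847 0.093  0.1024]
```

View pics/side12z.png

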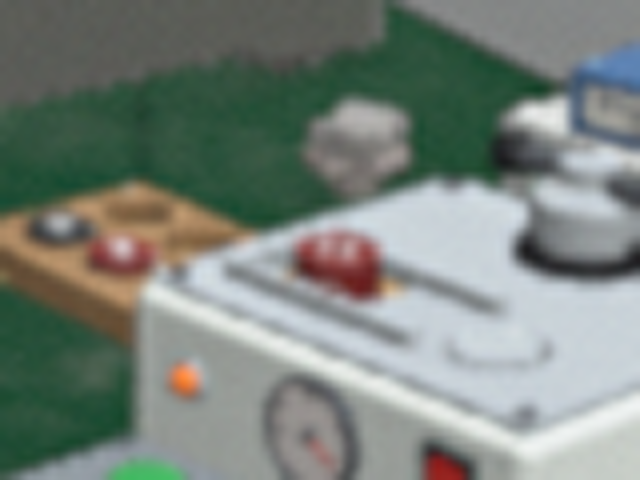

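View pics/top12z.png

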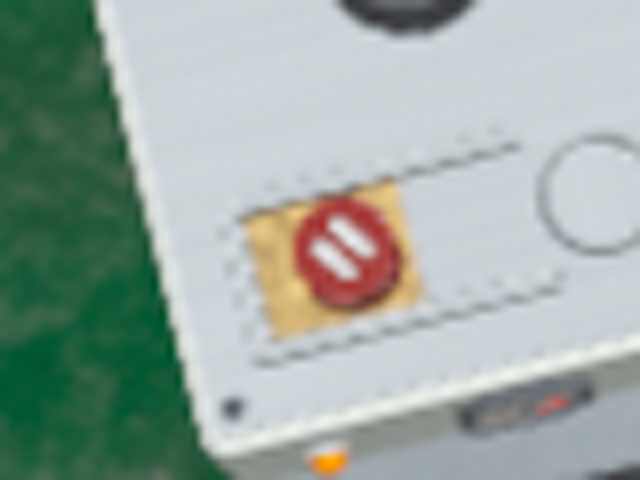

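View pics/top12.png

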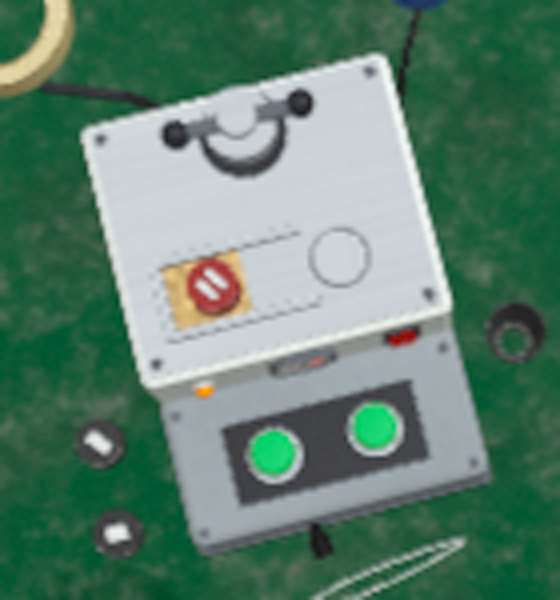

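```bash
python3 - <<'E'
from h import *
from rig import manip
c=manip.read_camera("top");p=cloud(c);c0=dict(np.load("top0.npz"))
v,u=np.mgrid[:400,:640]
def fit(m):
    q=p[m];A=np.c_[q[:,:2]-q[:,:2].mean(0),np.ones(len(q))];x=np.linalg.lstsq(A,q[:,2],rcond=None)[0];return len(q),np.round(np.degrees(x[:2]),1),round(x[2],4)
print("mount",fit(np.hypot(u-272.8,v-161)<4.5)); 
print("deck",fit(np.hypot(u-285,v-140)<6))
d=np.abs(c["color"].astype(int)-c0["color"]).max(-1)>60
for ce,a,b in blobs(d,10): print("changed",np.round(ce),a,b)
st()
E
```

```text
mount (65, array([ 0.5, -0.1]), np.float64(0.1324))
deck (109, array([-1.7, -1.1]), np.float64(0.1189))
changed [470. 238.] 27033 [351  91 239 309]
changed [304. 154.] 127 [298 148  14  13]
changed [464. 154.] 27 [461 150   8   9]
changed [273. 162.] 132 [267 155  13  14]
changed [412. 180.] 60 [407 175  10  11]
changed [427. 182.] 47 [423 178  11   8]
changed [436. 182.] 19 [435 179   6   7]
changed [458. 226.] 57 [451 221  18   8]
changed [458. 222.] 18 [454 222  10   2]
changed [446. 235.] 236 [439 225  19  31]
changed [497. 292.] 298 [486 274  19  31]
changed [325. 331.] 17 [322 328   7   7]
changed [338. 369.] 1599 [295 338  68  62]
changed [384. 384.] 1479 [363 357  60  43]
changed [394. 365.] 24 [391 363   7   6]
changed [333. 380.] 60 [329 376  10   9]
changed [310. 393.] 67 [292 388  30  12]
t 15.85 p [ 0.5074 -0.2949  0.2498] F [0.98 0.16 0.41] w 0.0003 yaw 13.97 tilt [ 0.0077 -0.0047] -0.0064
```

The mount lies flat, with its top 13.5 mm above the deck (14 expected) and tilt under 1°. Nothing else changed apart from what the arm covers in the view. Handing in.

```bash
python3 -c "
from rig import manip
print(manip.close_job())"
```

```text
the job is handed in; nothing more can be done
None
```

The red mount is ejected and lying flat in the cork recess, and the job was handed in at about 16 s.

**What I did:** I pressed both buttons together with one fingertip on each, at about 9 N in total. I held them until the ram was fully up and then about a second longer, and released both. With the fingers shut, I pushed the mount along the rails with their outer face until it dropped in, then backed away clear of everything.

**Last checks:**
- **Seating:** the top view shows cork on the sides of the mount away from the rear rail. Its top is 13.5 mm above the deck (14 expected) and tilted by less than 1°.
- **Press:** the ram is still up and both buttons are back up.
- **Other items:** the black mounts, loupe and tweezers looked unmoved. The arm partly covered the syringe in the last top view, so I couldn't compare it there, but the tool stayed high above it.

**One disagreement:** the side camera first put the buttons about 8 mm to the right of the top camera's position. I put this down to the side walls of the caps being counted with their tops, and both fingertips did land on the caps.

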